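# Clamp the sharpening stone in its holder

## Robot

A 6-joint arm with a two-finger parallel gripper is mounted at the origin on a cart in front of the work surface, level with it; the furniture and walls round the work are solid. World frame = base frame: x ahead of the robot, y to its left, z up, the work surface at z = 0. Lengths are in m, angles in rad, forces in N, time in s.
With the tool pointing down it reaches from about 0.2 to 0.875 m from the base axis. Payload 3.4 kg.
Tool frame: the origin (TCP) lies on the centre line of the jaws, within the pads' length; the fingertips stand r.tip_reach ahead of it and the grasp point (between the pads) lies 5 mm behind it (r.tip_reach is the distance from the TCP to the fingertips, in m); z points along the fingers, x is the direction in which the jaws open and shut, and the axes are right-handed (so a half turn about z gives the same grasp; the last joint's range is limited). The gripper opens to 94 mm and grips with 3 to 60 N. Pads are 16 mm wide; open, the fingers measure 119 mm over their backs; the gripper's body (75 mm by 177 mm) begins 78 mm behind the grasp point.
Start: joints at [1.115, 0.276, 1.505, -0, 1.361, -0.121], TCP at [0.189, 0.543, 0.194] pointing down, gripper open.
Joint ranges: [-2.89, 2.89], [-0.75, 2.08], [0.22, 2.7], [-1.18, 4.32], [0.11, 2.71], [-2.7, 2.7]. Speed limits (rad/s): [2.57, 2.57, 3.14, 3.14, 3.14, 3.14].

## Interface

Orientations are given as a unit quaternion [x, y, z, w].
In Python, from station import r gives the robot as it stands.
- The arm moves only by the shell command python3 -m creep 'ROWS' [OPENING] [FORCE]. ROWS is JSON, a list of rows, each an object of numbers: "x", "y", "z": the shift along the tool's x, y, z scaled (see below); "yaw": the turn about the tool's z scaled (see below). A call has 1 to 10 rows; each row shifts and turns the pose as measured when the row begins, along the tool's axes as they then stand; what a row does not reach is not made up. The controller multiplies each number of a shift by 500 mm and each number of a turn by 180 degrees. A row lasts 1/12 s, in which the tool goes at most 41.7 mm and 7.16 degrees, less where a joint would pass 70% of its speed; a pose out of reach is approached as far as the arm can. A call with a number of a shift or a turn outside -1 to 1 is refused whole. A call with a gripper value outside its range is refused whole. OPENING is the opening, from 0 (shut) to 1 (fully open), set as the call begins (- or left out, the last holds). The fingers move at their own pace and stop on an object; FORCE is the grip in N (left out, the last holds). Time passes only in rows, so rows that do not move let the fingers close. It gives the time, the measured TCP pose, the force and the opening at its end, in the units of the state.
- r.observe(): the state, without advancing time (a new reading comes with each control period).
- r.camera(name): name is "scene" or "top" or "wrist"; returns (picture, depth): 420x560x3 uint8, red, green, blue; 420x560 float32, m along the optical axis (not along the pixel's ray), 0 where there is no reading.
- r.camera_params(name): a dict with "mtx" (3x3 intrinsics, pixels), "view" (4x4, takes a point from world to camera coordinates). Camera axes: x right, y down, z forward; pixel columns grow to the right and rows downward; lengths in m; the calibration is good to about 2 mm. A picture is of the moment at which its call begins: read the wrist's pose just before it. camera_params takes no time and is no camera call; for the wrist camera it gives the pose at the moment of the call.
- r.close_job(): hands the job in, once; it reports no verdict.
The state is a dict: "clock": time; "joints": joint angles; "dq": joint speeds; "joint_efforts": joint torques, N m; "position": TCP position; "eef_rot": TCP orientation; "contact_force": force on the tool from outside, world axes, zero at the start; "moment": the same for the moment, N m; "grip_width": finger opening in m.
Only numpy, scipy, OpenCV 4.12 (cv2) and the standard library are available. Lean on these libraries where they do the work, as an engineer would, in place of code of your own. Each camera call takes 0.05 s, during which the arm holds its last target.

## Task

Get the knife-sharpening stone ready for use: push it along its wooden holder until its end is right up against the stop, then flip the clamp lever over past its centre so that it snaps down and its foot presses on the stone. This is all pushing: do not lift the stone out of the holder, and leave the mug, strainer, keys, jar and pencil where they are.

Things in the scene. Friction and masses are not known exactly. Their poses are not given: they have to be found in the camera images.
- holder: Holder fixed to the worktop: wooden board 86 (own x) x 300 (own y) x 14 mm thick; two dark rails 54 mm apart, tops 24 mm above the worktop, own y -140 to +66 mm, form a channel along own y, open at its -y end and closed by a stop at y = +70 mm; a steel lever clamp stands behind the stop. Origin: centre of the underside; z up; +y runs toward stop and clamp, to the robot's left within 11 degrees.
- holder_stop (a point): Centre of the face of the dark wooden stop (70 mm wide, 12 mm thick, top 36 mm above the worktop), at own y = +70 mm of the holder, 26.5 mm above the worktop; axes as the holder's. The stone's end must come to rest against it.
- clamp_hinge (a point): Centre of the lever's horizontal hinge pin, own y = +100 mm of the holder, 52 mm above the worktop, between two steel cheeks (tops 61 mm above the worktop, 33 mm over both). Axes as the holder's; the lever swings in the plane of own y and z. A spring drives it away from dead centre to whichever side it is on, so past centre it snaps over by itself; flipping takes about 4 N at 60 mm from the pin.
- clamp_lever (a joint): Lever angle, rad. 0: open, as at the start, handle leaning 40 degrees from upright away from the stone (to the holder's +y), toe up. 0.70: handle upright, dead centre. 1.40: limit, handle leaning 40 degrees to the holder's -y. With the stone home the foot lands on it at about 1.31 and presses with about 5 N; with no stone under the foot it goes on to 1.40.
- lever_end (a point): Free end of the lever's handle, 88 mm from the hinge; the outer half of the handle is a round black grip, 18 mm in diameter, the inner half a steel rod of 10 mm. Highest about 140 mm above the worktop, when upright. Starts about 119 mm above the worktop, leaning away from the stone.
- clamp_foot: Rubber swivel foot, 16 mm in diameter, at the end of the lever's toe, 45 mm from the hinge; origin at the centre of its underside. It goes with the lever and swivels up to 7 degrees on its stem; when clamped it rests on the stone's top 15 mm in from the end at the stop, 39 mm above the worktop.
- stone: Grey two-layer sharpening stone, 50 (own x) x 150 (own y) x 25 mm, about 0.4 kg, loose, lying lengthwise in the channel with 2 mm play each side, 25 to 55 mm short of the stop at the start. Underside 14 mm, top 39 mm above the worktop. Origin: centre of the underside; axes as the holder's.
- stone_far (a point): Centre of the stone's end face nearest the stop (own y = +75 mm).
- stone_near (a point): Centre of the stone's other end face (own y = -75 mm), the one to push on. Beware above the work: a wall cabinet hangs over the rear of the worktop, its underside 0.47 m above the worktop, its front 0.56 m ahead of the robot's base axis.
- the_red_mug: Mug with a handle, 82 x 115 x 85 mm high, to the left of the holder; bystander. Origin: centre of the underside.
- the_sink_strainer: Metal sink basket strainer, 82 mm across, 31 mm high, to the left; bystander. Origin: centre of the underside.
- the_keys_1: Bunch of keys, 84 x 118 x 8 mm, lying to the right; bystander. Origin: centre of the underside.
- the_jar_cream: Low jar with lid, 70 mm across, 79 mm high, to the right near the front edge; bystander. Origin: centre of the underside.
- the_pen_2: Pencil, 7 x 156 x 7 mm, lying to the left near the front edge of the worktop; bystander. Origin: centre of the underside.
There are look-alikes about, which are no part of the job. Of the things that look like the stone, the larger one is meant.

How it is judged:
By the outcome, as a careful person would: the job done as asked, in the order asked, and still so for the second after the job is handed in, with the robot touching nothing.
It also fails if it takes over 48 s, if anything falls off the work surface, if the arm or the gripper's body presses on something with over 40 N, if the wrist force passes 120 N, or if a joint passes its speed limit or range.

## Working session

There is one attempt and no reset: what is moved stays moved. The work goes in short steps, Python scripts to look and compute and a shell command to move; the robot and the scene stay as the last step left them, time stands still between calls to the robot, and variables do not carry over. Pictures are saved under pics/ and viewed, and the job is handed in when it is done.

```bash
ls; mkdir -p pics; python3 - <<'E'
from station import r
import cv2,numpy as np
o=r.observe();print({k:np.round(v,4) for k,v in o.items()},r.tip_reach)
for n in["scene","top"]:
    p,d=r.camera(n);cv2.imwrite(f"pics/{n}0.png",p[...,::-1]);np.save(f"{n}0.npy",d)
    c=r.camera_params(n);print(n,np.round(c["mtx"],1),np.round(c["view"],3))
E
```

```text
pics
{'clock': np.float64(0.0), 'joints': array([ 1.115 ,  0.2766,  1.5061, -0.    ,  1.3607, -0.121 ]), 'dq': array([ 0.0015,  0.0001, -0.0009, -0.0009,  0.0016, -0.0013]), 'joint_efforts': array([-6.00000e-04, -4.04566e+01, -2.37228e+01,  6.99000e-02,
        3.45000e-02, -1.00000e-04]), 'position': array([0.1887, 0.5425, 0.1933]), 'eef_rot': array([ 8.150e-01,  5.794e-01, -8.000e-04,  4.000e-04]), 'contact_force': array([0.4756, 0.1445, 0.8125]), 'moment': array([0.0268, 0.0223, 0.0194]), 'grip_width': np.float64(0.0942)} 0.014
scene [[538.3   0.  285.3]
 [  0.  538.3 209.1]
 [  0.    0.    1. ]] [[-0.25  -0.968 -0.01   0.153]
 [-0.436  0.122 -0.892  0.27 ]
 [ 0.865 -0.218 -0.452  1.451]
 [ 0.     0.     0.     1.   ]]
top [[447.4   0.  276.5]
 [  0.  447.4 218.8]
 [  0.    0.    1. ]] [[ 0.03  -0.999  0.019  0.012]
 [-0.988 -0.032 -0.15   0.457]
 [ 0.151 -0.014 -0.988  1.304]
 [ 0.     0.     0.     1.   ]]
```

View pics/scene0.png

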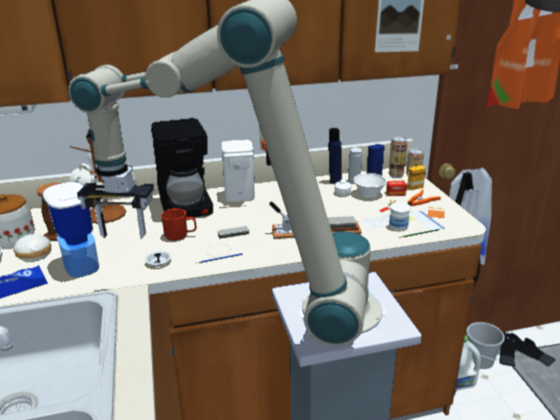

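View pics/top0.png

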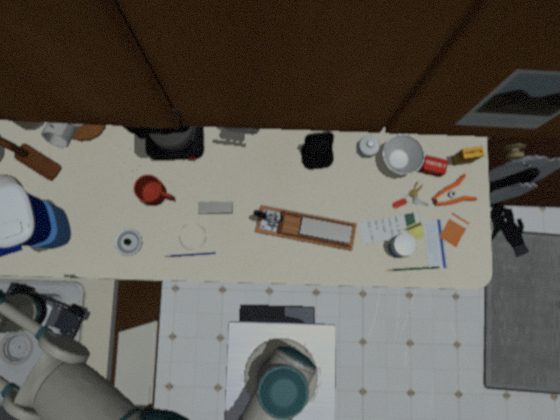

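The top view shows the holder at about (305,227), with the grey stone in its channel at (327,230) and the clamp at (268,219). The smaller grey bar at (215,207) is outside the holder, so it's the look-alike. Next I'll enlarge and measure.

```bash
cat > h.py <<'E'
import numpy as np
def w(c,u,v,d):
    K=c["mtx"];V=c["view"];p=np.array([(u-K[0,2])/K[0,0]*d,(v-K[1,2])/K[1,1]*d,d])
    return V[:3,:3].T@(p-V[:3,3])
def ray(c,u,v,z):
    V=c["view"];a=w(c,u,v,0.);b=w(c,u,v,1.);return a+(b-a)*(z-a[2])/(b[2]-a[2])
def pix(c,P):
    q=c["view"][:3,:3]@np.array(P)+c["view"][:3,3];q=c["mtx"]@q;return q[:2]/q[2]
E
python3 - <<'E'
from station import r
from h import *
import cv2
p=cv2.imread("pics/top0.png");d=np.load("top0.npy");c=r.camera_params("top")
a=cv2.resize(p[190:260,190:370],None,fx=4.4,fy=4.4,interpolation=cv2.INTER_CUBIC)
cv2.imwrite("pics/crop0.png",np.clip(a*1.4,0,255).astype('uint8'))
for u,v in[(215,207),(327,230),(302,226),(350,235),(290,222),(268,219),(258,213),(380,260)]:print(u,v,np.round(w(c,u,v,d[v,u]),3))
E
```

```text
215 207 [0.489 0.214 0.016]
327 230 [ 0.427 -0.125  0.037]
302 226 [ 0.436 -0.05   0.04 ]
350 235 [ 0.414 -0.194  0.037]
290 222 [ 0.451 -0.015  0.012]
268 219 [0.457 0.052 0.017]
258 213 [0.458 0.08  0.12 ]
380 260 [ 0.345 -0.292  0.003]
```

View pics/crop0.png

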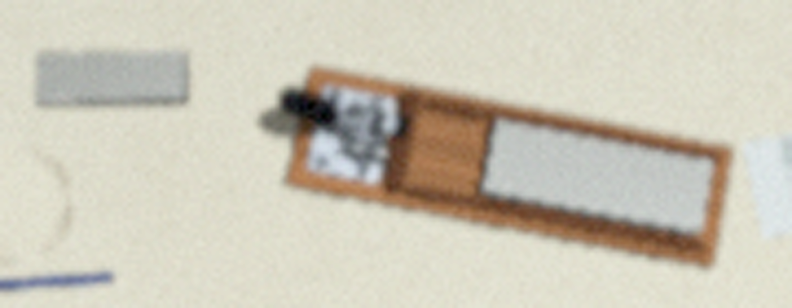

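The crop confirms it. The larger stone, about 222 crop px (~150 mm) long, lies in the channel at crop (600,175). The small bar at (112,78) is only about 150 px long and free-standing. Now I'll fit the holder's pose.

```bash
python3 - <<'E'
from station import r
from h import *
c=r.camera_params("top")
f=lambda u,v,z:ray(c,u/4.4+190-.4,v/4.4+190-.4,z)
B=np.array([f(*q,.014) for q in[(312,68),(730,148),(712,265),(290,182)]])
S=np.array([f(*q,.039) for q in[(495,117),(717,152),(698,235),(482,195)]])
print(B.round(4),S.round(4),B.mean(0),S.mean(0))
e=(B[0]+B[3]-B[1]-B[2])/2;print(np.linalg.norm(e),np.degrees(np.arctan2(-e[0],e[1])))
e2=(S[0]+S[3]-S[1]-S[2])/2;print(np.linalg.norm(e2),np.degrees(np.arctan2(-e2[0],e2[1])))
# depth-based fit: stone top points
d=np.load("top0.npy");import cv2
P=[];H=[]
for v in range(195,260):
  for u in range(240,370):
    if d[v,u]>0:
      q=w(c,u,v,d[v,u])
      if .033<q[2]<.046 and q[1]<-.02:P.append(q[:2])
rc=cv2.minAreaRect(np.array(P,np.float32));print(len(P),rc,np.mean(P,0))
E
```

```text
[[ 0.5001  0.0759  0.014 ]
 [ 0.4534 -0.2149  0.014 ]
 [ 0.372  -0.2028  0.014 ]
 [ 0.42    0.0882  0.014 ]] [[ 0.4658 -0.05    0.039 ]
 [ 0.4467 -0.2013  0.039 ]
 [ 0.3897 -0.1886  0.039 ]
 [ 0.4122 -0.0423  0.039 ]] [ 0.43638016 -0.06340816  0.014     ] [ 0.42862404 -0.12055924  0.039     ]
0.2947495588598935 -9.24573090207283
0.1502347405088724 -7.964405257372901
843 ((0.4244067072868347, -0.1158563569188118), (0.15846610069274902, 0.06034475192427635), 81.27264404296875) [ 0.42793242 -0.12005199]
```

Holder origin is about (0.436,-0.063) and its +y axis is about (0.16,0.99), a yaw of -9°. The stone's far end is about 53 mm short of the stop. Next I'll close the jaws, move right, and turn the tool so its x lies along the holder's x.

```bash
python3 -m creep '[{"x":-0.06,"y":0.03},{"x":-0.06,"y":0.03},{"x":-0.06,"y":0.03},{"x":-0.06,"y":0.03},{"x":-0.06,"y":0.03},{"x":-0.06,"y":0.03},{"x":-0.06,"y":0.03},{"x":-0.06,"y":0.03}]' 0 30; python3 -m creep '[{"yaw":0.039},{"yaw":0.039},{"yaw":0.039},{"yaw":0.039},{"yaw":0.039},{"yaw":0.039},{"yaw":0.039},{"yaw":0.039},{"yaw":0.039},{"yaw":0.039}]'
```

```text
$[0]: bad value
$[0]: bad value
```

```bash
python3 -m creep '[{"x":-0.06,"y":0.03,"z":0,"yaw":0},{"x":-0.06,"y":0.03,"z":0,"yaw":0},{"x":-0.06,"y":0.03,"z":0,"yaw":0},{"x":-0.06,"y":0.03,"z":0,"yaw":0},{"x":-0.06,"y":0.03,"z":0,"yaw":0},{"x":-0.06,"y":0.03,"z":0,"yaw":0},{"x":-0.06,"y":0.03,"z":0,"yaw":0}]' 0 30
```

```text
clock: 0.68
position: [0.2183, 0.306, 0.1883]
eef_rot: [0.812, 0.583, -0.003, 0.0]
contact_force: [1.3, -0.0, 0.4]
grip_width: 0.0506
```

```bash
python3 -m creep '[{"x":0,"y":0,"z":0,"yaw":0.039},{"x":0,"y":0,"z":0,"yaw":0.039},{"x":0,"y":0,"z":0,"yaw":0.039},{"x":0,"y":0,"z":0,"yaw":0.039},{"x":0,"y":0,"z":0,"yaw":0.039},{"x":0,"y":0,"z":0,"yaw":0.039},{"x":0,"y":0,"z":0,"yaw":0.039},{"x":0,"y":0,"z":0,"yaw":0.039},{"x":0,"y":0,"z":0,"yaw":0.039},{"x":0,"y":0,"z":0,"yaw":0.039}]'
cat > s.py <<'E'
from station import r
import numpy as np
from scipy.spatial.transform import Rotation as R
o=r.observe();M=R.from_quat(o["eef_rot"]).as_matrix()
print("xang",np.degrees(np.arctan2(M[1,0],M[0,0])),"z",M[:,2].round(3),"pos",o["position"].round(4),"F",o["contact_force"].round(1),"w",round(float(o["grip_width"]),4),"t",o["clock"])
import sys
if len(sys.argv)>3:
    d=np.array([float(a) for a in sys.argv[1:4]])-o["position"];print("tool shift mm",(M.T@d*1000).round(1),"units",(M.T@d/.5).round(3))
E
python3 s.py 0.395 -0.26 0.15
```

```text
clock: 1.52
position: [0.2148, 0.2941, 0.1857]
eef_rot: [1.0, -0.004, -0.004, 0.006]
contact_force: [0.0, -0.8, 1.1]
grip_width: 0.0006
xang -0.4997975573565958 z [-0.009 -0.012 -1.   ] pos [0.2148 0.2941 0.1857] F [ 0.  -0.8  1.1] w 0.0006 t 1.5167
tool shift mm [185.3 552.1  41. ] units [0.371 1.104 0.082]
```

```bash
python3 -m creep '[{"x":0.02,"y":0.07,"z":-0.004,"yaw":0.008},{"x":0.02,"y":0.07,"z":-0.004,"yaw":0.008},{"x":0.02,"y":0.07,"z":-0.004,"yaw":0.008},{"x":0.02,"y":0.07,"z":-0.004,"yaw":0.008},{"x":0.02,"y":0.07,"z":-0.004,"yaw":0.008},{"x":0.02,"y":0.07,"z":-0.004,"yaw":0},{"x":0.02,"y":0.07,"z":-0.004,"yaw":0},{"x":0.02,"y":0.07,"z":-0.004,"yaw":0},{"x":0.02,"y":0.07,"z":-0.004,"yaw":0},{"x":0.02,"y":0.07,"z":-0.004,"yaw":0}]'; python3 s.py 0.395 -0.26 0.17
```

```text
clock: 2.35
position: [0.2785, -0.0702, 0.2083]
eef_rot: [0.998, -0.062, -0.003, 0.006]
contact_force: [1.1, 1.1, -0.3]
grip_width: 0.0003
xang -7.084442003581591 z [-0.006 -0.011 -1.   ] pos [ 0.2785 -0.0702  0.2083] F [ 1.1  1.1 -0.3] w 0.0003 t 2.35
tool shift mm [139.2 173.5  39.7] units [0.278 0.347 0.079]
```

```bash
python3 -m creep '[{"x":0.05,"y":0.06,"z":-0.01,"yaw":0.006},{"x":0.05,"y":0.06,"z":-0.01,"yaw":0.005},{"x":0.05,"y":0.06,"z":-0.005,"yaw":0},{"x":0.05,"y":0.06,"z":0,"yaw":0},{"x":0.05,"y":0.06,"z":0,"yaw":0},{"x":0.03,"y":0.04,"z":0,"yaw":0},{"x":0,"y":0,"z":0,"yaw":0}]'; python3 s.py 0.40 -0.26 0.17; python3 - <<'E'
from station import r
import cv2,numpy as np
c=r.camera_params("wrist");p,d=r.camera("wrist");cv2.imwrite("pics/w1.png",p[...,::-1]);np.save("w1.npy",d);np.savez("w1c.npz",**c)
p,d=r.camera("top");cv2.imwrite("pics/t1.png",p[...,::-1])
E
```

```text
clock: 2.93
position: [0.3912, -0.2775, 0.2209]
eef_rot: [0.996, -0.087, -0.002, 0.007]
contact_force: [0.6, 0.2, 0.2]
grip_width: 0.0004
xang -10.02199555017667 z [-0.005 -0.013 -1.   ] pos [ 0.3912 -0.2775  0.2209] F [0.6 0.2 0.2] w 0.0004 t 2.9333
tool shift mm [  5.7 -19.5  50.6] units [ 0.011 -0.039  0.101]
```

View pics/w1.png

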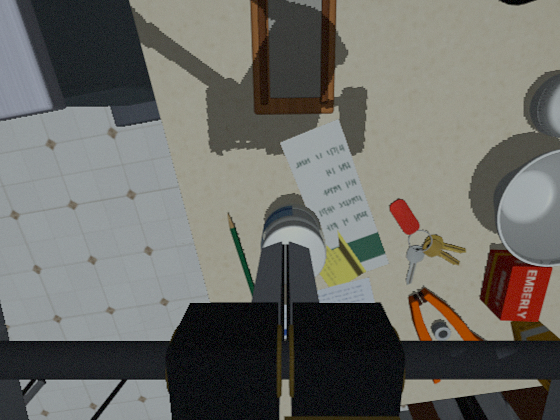

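The wrist view looks down the holder. The board's open end is at about (252..335,113), the stone's near end is in the channel at about (268..322,97), and the jar at (292,240) is below the fingers. I'll enlarge and measure both.

```bash
python3 - <<'E'
from station import r
from h import *
import cv2
p=cv2.imread("pics/w1.png");d=np.load("w1.npy");c=dict(np.load("w1c.npz"))
a=cv2.resize(p[0:130,230:360],None,fx=4.5,fy=4.5,interpolation=cv2.INTER_CUBIC);cv2.imwrite("pics/w1c.png",np.clip(a*1.8,0,255).astype('uint8'))
print("jar",w(c,292,235,d[235,292]).round(3))
q=[ (v,w(c,295,v,d[v,295]).round(4)) for v in range(80,120,2)];print(*q,sep="\n")
ct=r.camera_params("top");d=np.load("top0.npy");print("jar top",w(ct,403,245,d[245,403]).round(3))
E
```

```text
jar [ 0.389 -0.323  0.079]
(80, array([ 0.4173, -0.1787,  0.0405]))
(82, array([ 0.417 , -0.1805,  0.0402]))
(84, array([ 0.4167, -0.1823,  0.0402]))
(86, array([ 0.4164, -0.1841,  0.0393]))
(88, array([ 0.416 , -0.186 ,  0.0419]))
(90, array([ 0.4158, -0.1878,  0.0384]))
(92, array([ 0.4155, -0.1896,  0.0387]))
(94, array([ 0.4152, -0.1915,  0.04  ]))
(96, array([ 0.4149, -0.1934,  0.039 ]))
(98, array([ 0.4151, -0.1951,  0.0147]))
(100, array([ 0.4148, -0.1971,  0.0164]))
(102, array([ 0.4144, -0.1991,  0.0156]))
(104, array([ 0.4141, -0.2011,  0.015 ]))
(106, array([ 0.4138, -0.2032,  0.0145]))
(108, array([ 0.4135, -0.2052,  0.0141]))
(110, array([ 0.4131, -0.2072,  0.0154]))
(112, array([ 0.4128, -0.2093,  0.0133]))
(114, array([ 0.4124, -0.2114,  0.0129]))
(116, array([ 0.4123, -0.2139,  0.0011]))
(118, array([ 0.4119, -0.216 ,  0.0014]))
jar top [ 0.384 -0.338  0.084]
```

View pics/w1c.png

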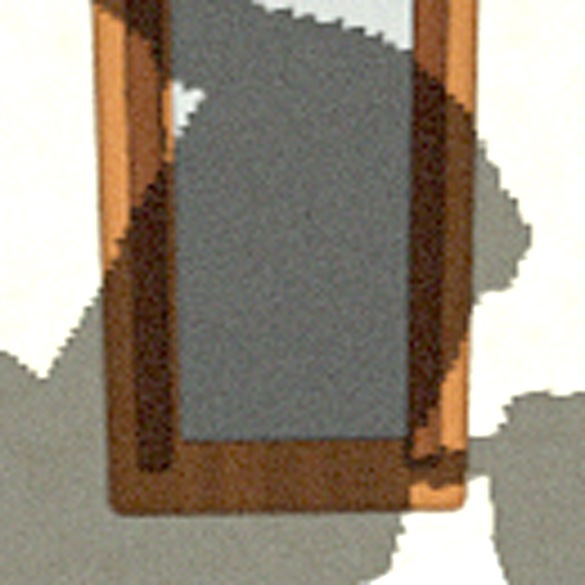

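```bash
python3 - <<'E'
from h import *
c=dict(np.load("w1c.npz"))
k=lambda a,b,z:ray(c,a/4.5+230-.4,b/4.5-.4,z)
A,B=k(110,513,.014),k(468,510,.014);S,T=k(180,438,.039),k(410,438,.039)
m=(A+B)/2;s=(S+T)/2
print(A,B,m,np.linalg.norm(A-B),S,T,s,np.linalg.norm(S-T))
for t in(8,9,10):
    y=np.array([np.sin(np.radians(t)),np.cos(np.radians(t)),0])
    o=m+.15*y;print(t,"origin",o.round(4),"hinge",(m+.25*y).round(4),"leverend",(m+(.25+.0566)*y).round(4),"gap",.22*1000-((s-m)@y)*1e3-150,"final finger contact",(m+.07*y).round(4))
y=B-A;print(np.degrees(np.arctan2(y[1],y[0])))
E
python3 s.py 0.407 -0.238 0.16
```

```text
[ 0.36912709 -0.20325772  0.014     ] [ 0.45342329 -0.2174441   0.014     ] [ 0.41127519 -0.21035091  0.014     ] 0.08548159628565055 [ 0.38983604 -0.18985596  0.039     ] [ 0.43988894 -0.19870603  0.039     ] [ 0.41486249 -0.194281    0.039     ] 0.05082928875251302
8 origin [ 0.4322 -0.0618  0.014 ] hinge [0.4461 0.0372 0.014 ] leverend [0.4539 0.0933 0.014 ] gap 53.58722070315309 final finger contact [ 0.421 -0.141  0.014]
9 origin [ 0.4347 -0.0622  0.014 ] hinge [0.4504 0.0366 0.014 ] leverend [0.4592 0.0925 0.014 ] gap 53.56675510663163 final finger contact [ 0.4222 -0.1412  0.014 ]
10 origin [ 0.4373 -0.0626  0.014 ] hinge [0.4547 0.0359 0.014 ] leverend [0.4645 0.0916 0.014 ] gap 53.5512952356971 final finger contact [ 0.4234 -0.1414  0.014 ]
-9.55290923391161
xang -9.942568921149045 z [-0.007 -0.009 -1.   ] pos [ 0.3889 -0.2731  0.2208] F [-0.4  1.4 -0.7] w 0.0002 t 3.0333
tool shift mm [ 12.1 -38.3  60.3] units [ 0.024 -0.077  0.121]
```

```bash
python3 -m creep '[{"x":0.012,"y":-0.04,"z":0.06,"yaw":0},{"x":0.012,"y":-0.037,"z":0.07,"yaw":0},{"x":0,"y":0,"z":0.07,"yaw":0},{"x":0,"y":0,"z":0.07,"yaw":0},{"x":0,"y":0,"z":0.05,"yaw":0},{"x":0,"y":0,"z":0,"yaw":0}]'; python3 s.py 0.4075 -0.232 0.036
```

```text
clock: 3.53
position: [0.4031, -0.2291, 0.0589]
eef_rot: [0.996, -0.085, -0.001, 0.005]
contact_force: [-1.3, 0.5, -1.0]
grip_width: 0.0007
xang -9.739025178984612 z [-0.004 -0.01  -1.   ] pos [ 0.4031 -0.2291  0.0589] F [-1.3  0.5 -1. ] w 0.0007 t 3.5333
tool shift mm [ 4.9  1.9 22.9] units [0.01  0.004 0.046]
```

```bash
python3 -m creep '[{"x":0.01,"y":0.004,"z":0.03,"yaw":0},{"x":0,"y":0,"z":0.012,"yaw":0},{"x":0,"y":0,"z":0,"yaw":0}]'; python3 s.py 0.4075 -0.232 0.036; python3 - <<'E'
from station import r
import cv2
p,d=r.camera("wrist");cv2.imwrite("pics/w2.png",p[...,::-1])
E
```

```text
clock: 3.78
position: [0.4054, -0.2277, 0.0395]
eef_rot: [0.997, -0.083, -0.002, 0.004]
contact_force: [0.2, 0.4, 0.1]
grip_width: 0.0002
xang -9.56454870897773 z [-0.005 -0.008 -1.   ] pos [ 0.4054 -0.2277  0.0395] F [0.2 0.4 0.1] w 0.0002 t 3.7833
tool shift mm [2.8 3.8 3.5] units [0.006 0.008 0.007]
```

View pics/w2.png

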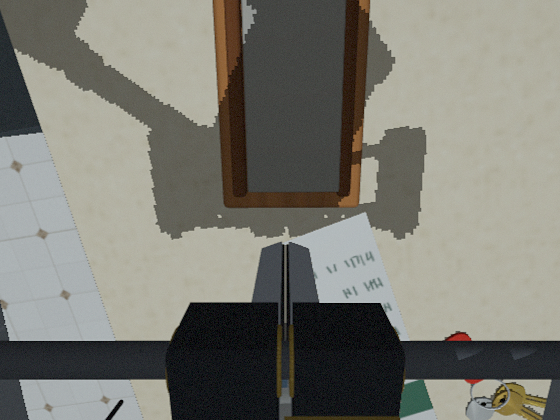

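Fingertips at (284,245) line up with the stone's end, centred on (291,192). I'll start the push.

```bash
python3 -m creep '[{"x":0.006,"y":-0.02,"z":0.007,"yaw":0},{"x":0,"y":-0.02,"z":0,"yaw":0},{"x":0,"y":-0.012,"z":0,"yaw":0},{"x":0,"y":-0.012,"z":0,"yaw":0},{"x":0,"y":-0.012,"z":0,"yaw":0},{"x":0,"y":-0.012,"z":0,"yaw":0}]'; python3 s.py 0.4203 -0.150 0.036
```

```text
clock: 4.33
position: [0.4197, -0.1827, 0.0414]
eef_rot: [0.996, -0.084, 0.003, 0.007]
contact_force: [-0.5, 0.5, 0.0]
grip_width: 0.0005
xang -9.619332534412598 z [ 0.004 -0.014 -1.   ] pos [ 0.4197 -0.1827  0.0414] F [-0.5  0.5  0. ] w 0.0005 t 4.3333
tool shift mm [ -4.9 -32.4   4.9] units [-0.01  -0.065  0.01 ]
```

```bash
python3 -m creep '[{"x":-0.006,"y":-0.012,"z":0.006,"yaw":0},{"x":-0.003,"y":-0.012,"z":0.004,"yaw":0},{"x":0,"y":-0.01,"z":0.002,"yaw":0},{"x":0,"y":-0.008,"z":0.002,"yaw":0}]'; python3 s.py 0.4203 -0.150 0.036;  python3 - <<'E'
from station import r
import cv2
p,d=r.camera("wrist");cv2.imwrite("pics/w3.png",p[...,::-1])
E
```

```text
clock: 4.67
position: [0.4187, -0.1582, 0.0338]
eef_rot: [0.996, -0.083, 0.003, 0.007]
contact_force: [-0.6, -0.4, 0.5]
grip_width: 0.0004
xang -9.556973868842134 z [ 0.005 -0.014 -1.   ] pos [ 0.4187 -0.1582  0.0338] F [-0.6 -0.4  0.5] w 0.0004 t 4.6667
tool shift mm [ 0.3 -8.4 -2.3] units [ 0.001 -0.017 -0.005]
```

View pics/w3.png

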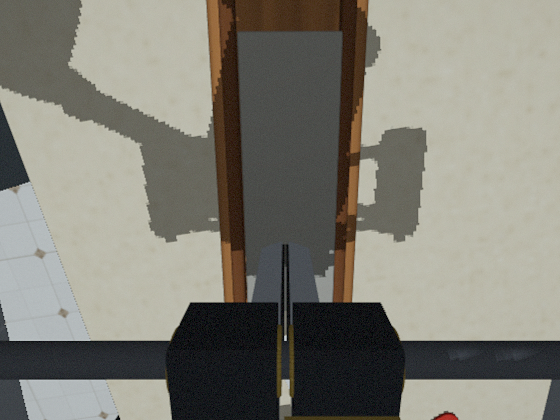

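```bash
python3 - <<'E'
from station import r
from h import *
import cv2
c=r.camera_params("wrist");p,d=r.camera("wrist")
a=cv2.resize(p[:,190:390],None,fx=1.4,fy=1.4)[...,::-1];cv2.imwrite("pics/w3c.png",np.clip(a*2.0,0,255).astype('uint8'))
for v in list(range(0,260,20))+[280,300,320]:print(v,w(c,262,v,d[v,262]).round(3),w(c,325,v,d[v,325]).round(3))
p,d=r.camera("top");cv2.imwrite("pics/t3c.png",np.clip(1.5*cv2.resize(p[190:290,190:370],None,fx=4.4,fy=4.4,interpolation=2)[...,::-1],0,255).astype('uint8'))
E
```

```text
0 [ 0.428 -0.025  0.016] [ 0.46  -0.031  0.015]
20 [ 0.426 -0.034  0.015] [ 0.459 -0.04   0.015]
40 [ 0.425 -0.048  0.04 ] [ 0.454 -0.053  0.04 ]
60 [ 0.424 -0.057  0.04 ] [ 0.453 -0.061  0.04 ]
80 [ 0.422 -0.065  0.041] [ 0.452 -0.07   0.04 ]
100 [ 0.42  -0.075  0.041] [ 0.451 -0.08   0.04 ]
120 [ 0.418 -0.084  0.04 ] [ 0.449 -0.089  0.041]
140 [ 0.417 -0.094  0.041] [ 0.448 -0.099  0.04 ]
160 [ 0.415 -0.104  0.04 ] [ 0.447 -0.109  0.041]
180 [ 0.413 -0.114  0.04 ] [ 0.445 -0.119  0.04 ]
200 [ 0.411 -0.125  0.041] [ 0.444 -0.13   0.04 ]
220 [ 0.409 -0.136  0.04 ] [ 0.442 -0.142  0.039]
240 [ 0.407 -0.147  0.04 ] [ 0.441 -0.153  0.039]
280 [ 0.41  -0.146  0.09 ] [ 0.438 -0.177  0.04 ]
300 [ 0.411 -0.146  0.105] [ 0.436 -0.19   0.041]
320 [ 0.418 -0.122  0.155] [ 0.432 -0.124  0.155]
```

View pics/w3c.png

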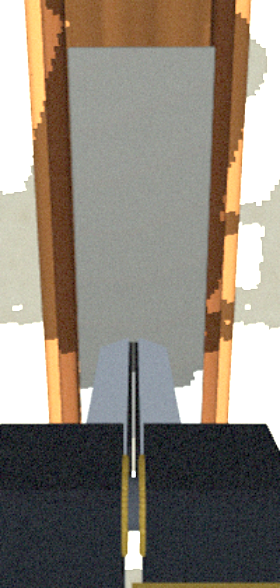

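View pics/t3c.png

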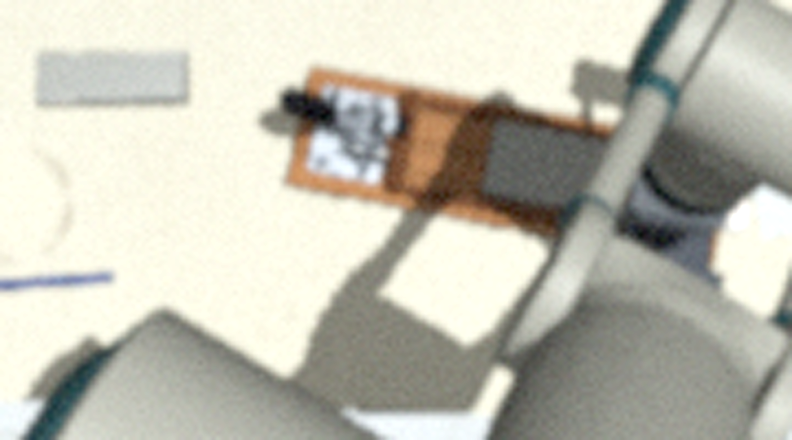

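The stone hasn't moved: its far edge is still at (290,30) and the fingers seem to be above it. I need to check the real fingertip height against the reported TCP.

```bash
python3 - <<'E'
from station import r
from h import *
import cv2
o=r.observe();print(o["position"],o["joints"],r.tip_reach)
c=r.camera_params("wrist");p,d=r.camera("wrist")
for v in range(240,300,5):print(v,[w(c,u,v,d[v,u]).round(3).tolist() for u in(272,278,296)])
print("TCP px",pix(c,o["position"]))
print(np.linalg.inv(c["view"])[:3].round(3))
p,d=r.camera("scene");c=r.camera_params("scene");u,v=pix(c,o["position"]).astype(int);print(u,v)
cv2.imwrite("pics/s3c.png",cv2.resize(p[v-60:v+40,u-90:u+90],None,fx=4.4,fy=4.4,interpolation=2)[...,::-1])
E
```

```text
[ 0.41885399 -0.15871143  0.03388068] [-0.5083077   0.24114441  2.01332304 -0.01357797  0.87608692 -0.33334829] 0.014
240 [[0.412, -0.15, 0.039], [0.416, -0.15, 0.04], [0.426, -0.151, 0.041]]
245 [[0.413, -0.148, 0.051], [0.416, -0.149, 0.051], [0.425, -0.15, 0.051]]
250 [[0.413, -0.148, 0.058], [0.416, -0.148, 0.058], [0.425, -0.15, 0.058]]
255 [[0.414, -0.148, 0.064], [0.416, -0.148, 0.064], [0.425, -0.15, 0.064]]
260 [[0.414, -0.148, 0.07], [0.417, -0.148, 0.071], [0.425, -0.149, 0.071]]
265 [[0.414, -0.147, 0.076], [0.417, -0.148, 0.076], [0.425, -0.15, 0.076]]
270 [[0.414, -0.148, 0.081], [0.417, -0.148, 0.081], [0.424, -0.149, 0.082]]
275 [[0.414, -0.148, 0.086], [0.417, -0.148, 0.086], [0.424, -0.15, 0.084]]
280 [[0.414, -0.148, 0.09], [0.417, -0.148, 0.09], [0.424, -0.149, 0.091]]
285 [[0.414, -0.148, 0.094], [0.417, -0.147, 0.095], [0.424, -0.149, 0.095]]
290 [[0.415, -0.148, 0.099], [0.417, -0.148, 0.098], [0.424, -0.149, 0.099]]
295 [[0.415, -0.147, 0.103], [0.417, -0.148, 0.102], [0.424, -0.149, 0.102]]
TCP px [286.05045355 249.27459693]
[[ 0.986 -0.16  -0.041  0.431]
 [-0.166 -0.946 -0.279 -0.078]
 [ 0.006  0.282 -0.959  0.224]]
344 220
```

View pics/s3c.png

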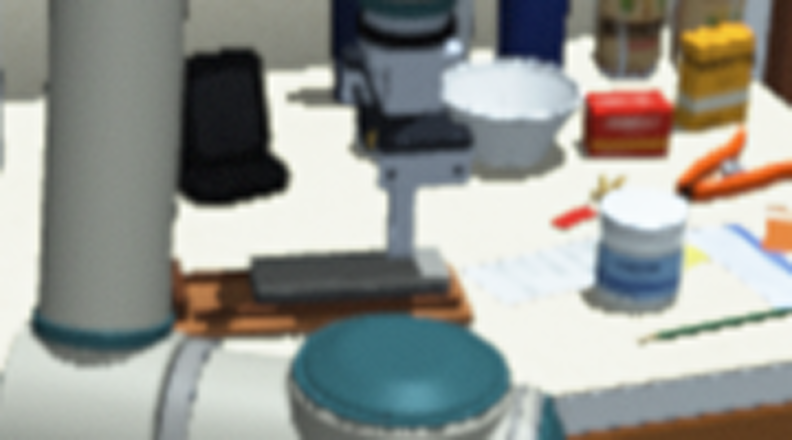

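```bash
python3 - <<'E'
from h import *
import numpy as np
d=np.load("w1.npy");c=dict(np.load("w1c.npz"))
for v in range(232,275,3):print(v,[w(c,u,v,d[v,u]).round(3).tolist() for u in(272,278,296)])
print(np.linalg.inv(c["view"])[:3].round(3))
E
python3 s.py
```

```text
232 [[0.37, -0.317, 0.077], [0.376, -0.317, 0.08], [0.393, -0.32, 0.079]]
235 [[0.37, -0.319, 0.08], [0.375, -0.321, 0.079], [0.393, -0.323, 0.08]]
238 [[0.369, -0.323, 0.079], [0.375, -0.323, 0.081], [0.392, -0.327, 0.079]]
241 [[0.368, -0.326, 0.079], [0.374, -0.327, 0.08], [0.392, -0.33, 0.08]]
244 [[0.386, -0.267, 0.237], [0.389, -0.267, 0.237], [0.398, -0.269, 0.237]]
247 [[0.386, -0.267, 0.241], [0.389, -0.268, 0.24], [0.398, -0.269, 0.241]]
250 [[0.386, -0.267, 0.244], [0.389, -0.267, 0.245], [0.398, -0.268, 0.246]]
253 [[0.386, -0.267, 0.248], [0.389, -0.267, 0.249], [0.398, -0.269, 0.249]]
256 [[0.386, -0.266, 0.253], [0.389, -0.267, 0.253], [0.398, -0.268, 0.253]]
259 [[0.386, -0.267, 0.256], [0.389, -0.267, 0.256], [0.398, -0.268, 0.256]]
262 [[0.387, -0.266, 0.26], [0.389, -0.267, 0.26], [0.398, -0.268, 0.26]]
265 [[0.387, -0.267, 0.262], [0.389, -0.267, 0.262], [0.397, -0.268, 0.263]]
268 [[0.387, -0.267, 0.265], [0.389, -0.267, 0.265], [0.397, -0.269, 0.265]]
271 [[0.387, -0.266, 0.269], [0.39, -0.267, 0.269], [0.397, -0.268, 0.269]]
274 [[0.387, -0.266, 0.272], [0.39, -0.267, 0.271], [0.397, -0.269, 0.271]]
[[ 0.985 -0.166 -0.053  0.405]
 [-0.174 -0.945 -0.277 -0.198]
 [-0.004  0.282 -0.959  0.411]]
xang -9.567794342248932 z [ 0.005 -0.015 -1.   ] pos [ 0.4191 -0.1593  0.0341] F [0.1 1.2 0. ] w 0.0007 t 4.9167
```

The camera puts the closed fingertips at z≈0.046 with the reported TCP at 0.034. They end about 12 mm behind the TCP, not 14 mm ahead. That fits with zero force and an unmoved stone, so the fingers passed just over it. I'll back off and descend lower, using the camera for tip height.

```bash
python3 -m creep '[{"x":0,"y":0.02,"z":-0.03,"yaw":0},{"x":0,"y":0.06,"z":-0.01,"yaw":0},{"x":0,"y":0.06,"z":0,"yaw":0},{"x":0,"y":0.02,"z":0,"yaw":0},{"x":0,"y":0,"z":0,"yaw":0}]'; python3 s.py 0.4075 -0.234 0.014
cat > tip.py <<'E'
from station import r
from h import *
c=r.camera_params("wrist");p,d=r.camera("wrist");o=r.observe()
for v in range(236,256,2):print(v,[w(c,u,v,d[v,u]).round(4).tolist() for u in(275,296)])
print(o["position"].round(4),o["contact_force"].round(1))
import cv2,sys
cv2.imwrite("pics/%s.png"%sys.argv[1],np.clip(p[...,::-1]*1.4,0,255).astype('uint8'))
E
```

```text
clock: 5.33
position: [0.4057, -0.2417, 0.0561]
eef_rot: [0.997, -0.083, 0.003, 0.008]
contact_force: [0.6, 0.6, 0.3]
grip_width: 0.0006
xang -9.51286958609549 z [ 0.006 -0.016 -1.   ] pos [ 0.4057 -0.2417  0.0561] F [0.6 0.6 0.3] w 0.0006 t 5.3333
tool shift mm [ 0.1 -8.5 41.9] units [ 0.    -0.017  0.084]
```

```bash
python3 -m creep '[{"x":0.003,"y":-0.008,"z":0.03,"yaw":0},{"x":0,"y":0,"z":0.025,"yaw":0},{"x":0,"y":0,"z":0.015,"yaw":0},{"x":0,"y":0,"z":0,"yaw":0}]'; python3 tip.py w4;python3 s.py 0.4075 -0.234 0.014
```

```text
clock: 5.67
position: [0.4083, -0.2377, 0.02]
eef_rot: [0.996, -0.086, 0.004, 0.007]
contact_force: [-0.3, 0.0, 0.1]
grip_width: 0.0006
236 [[0.4019, -0.2353, 0.0021], [0.4149, -0.2364, 0.005]]
238 [[0.4015, -0.2373, 0.0003], [0.4146, -0.2378, 0.0047]]
240 [[0.4016, -0.2374, 0.0034], [0.4144, -0.2399, 0.0028]]
242 [[0.4013, -0.2387, 0.0034], [0.4142, -0.2405, 0.0045]]
244 [[0.404, -0.2275, 0.0349], [0.4149, -0.2292, 0.0355]]
246 [[0.4041, -0.227, 0.0388], [0.4148, -0.2287, 0.0393]]
248 [[0.4042, -0.2268, 0.042], [0.4148, -0.2285, 0.0424]]
250 [[0.4042, -0.227, 0.0441], [0.4146, -0.2288, 0.0442]]
252 [[0.4043, -0.2269, 0.0468], [0.4146, -0.2279, 0.0487]]
254 [[0.4044, -0.2267, 0.0498], [0.4144, -0.2289, 0.0488]]
[ 0.4085 -0.2378  0.0205] [ 0.4  0.4 -0.4]
xang -9.808436706307138 z [ 0.007 -0.015 -1.   ] pos [ 0.4085 -0.2378  0.0205] F [ 0.4  0.4 -0.4] w 0.0008 t 5.7167
tool shift mm [-1.7 -3.7  6.5] units [-0.003 -0.007  0.013]
```

View pics/w4.png

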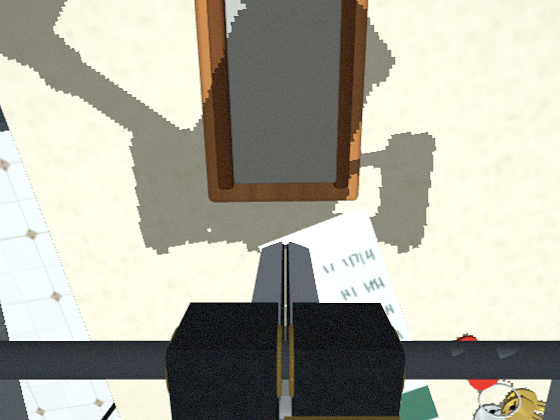

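The tip is at z≈0.034 with the TCP at 0.020, so the 14 mm offset behind the TCP is confirmed. I'll lower another 9 mm and watch the force.

```bash
python3 -m creep '[{"x":-0.002,"y":0,"z":0.01,"yaw":0},{"x":0,"y":0,"z":0.008,"yaw":0},{"x":0,"y":0,"z":0,"yaw":0}]'; python3 tip.py w5 | tail -7
```

```text
clock: 5.97
position: [0.4082, -0.2369, 0.0116]
eef_rot: [0.996, -0.085, 0.005, 0.007]
contact_force: [1.1, 0.1, 0.5]
grip_width: 0.0003
244 [[0.4039, -0.2265, 0.0268], [0.4148, -0.2281, 0.0276]]
246 [[0.404, -0.2261, 0.0308], [0.4147, -0.2281, 0.0303]]
248 [[0.404, -0.2262, 0.0331], [0.4146, -0.2279, 0.0334]]
250 [[0.4039, -0.2269, 0.0341], [0.4144, -0.2284, 0.0349]]
252 [[0.4042, -0.2258, 0.039], [0.4144, -0.2274, 0.0395]]
254 [[0.4041, -0.2263, 0.0405], [0.4143, -0.2275, 0.0418]]
[ 0.4082 -0.237   0.0119] [-0.5  0.9  0.6]
```

```bash
python3 -m creep '[{"x":0,"y":-0.02,"z":0.003,"yaw":0},{"x":0,"y":-0.02,"z":0.001,"yaw":0},{"x":-0.001,"y":-0.014,"z":0.002,"yaw":0},{"x":-0.001,"y":-0.014,"z":0.002,"yaw":0},{"x":-0.001,"y":-0.012,"z":0.001,"yaw":0},{"x":-0.001,"y":-0.012,"z":0.001,"yaw":0}]'; python3 tip.py w6|tail -7;python3 s.py 0.421 -0.152 0.011
```

```text
clock: 6.52
position: [0.417, -0.1906, 0.0078]
eef_rot: [0.996, -0.084, 0.008, 0.011]
contact_force: [-1.3, -2.3, 2.8]
grip_width: 0.0001
244 [[0.4141, -0.173, 0.0405], [0.4239, -0.175, 0.0398]]
246 [[0.4139, -0.1742, 0.0399], [0.4237, -0.1762, 0.0393]]
248 [[0.4138, -0.1748, 0.041], [0.4235, -0.1771, 0.0397]]
250 [[0.4135, -0.1763, 0.0398], [0.4234, -0.1777, 0.0407]]
252 [[0.4133, -0.1773, 0.0398], [0.4232, -0.1794, 0.0392]]
254 [[0.4131, -0.1784, 0.0397], [0.4231, -0.18, 0.04]]
[ 0.4166 -0.1891  0.0076] [ 0.6 -2.   1.2]
xang -9.697696525691178 z [ 0.013 -0.02  -1.   ] pos [ 0.4166 -0.1891  0.0076] F [ 0.6 -2.   1.2] w 0.0007 t 6.5667
tool shift mm [ -1.9 -37.3  -4.1] units [-0.004 -0.075 -0.008]
```

View pics/w6.png

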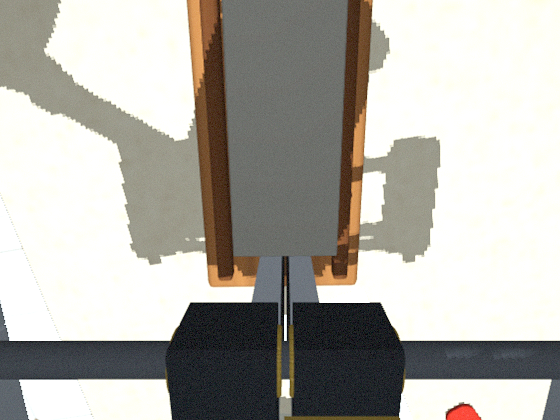

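The fingers are now behind the stone, with its near edge at row 256 and a contact force of about -2 N. I'll keep pushing.

```bash
python3 -m creep '[{"x":-0.002,"y":-0.012,"z":-0.002,"yaw":0},{"x":-0.001,"y":-0.012,"z":-0.001,"yaw":0},{"x":0,"y":-0.012,"z":0,"yaw":0},{"x":0,"y":-0.01,"z":0,"yaw":0}]'; python3 s.py 0.421 -0.152 0.011;python3 -m creep '[{"x":0,"y":-0.01,"z":0,"yaw":0},{"x":0,"y":-0.01,"z":0,"yaw":0}]';python3 tip.py w7|tail -1
```

```text
clock: 6.9
position: [0.4191, -0.1644, 0.0086]
eef_rot: [0.996, -0.085, 0.007, 0.01]
contact_force: [-0.1, -2.8, 0.5]
grip_width: 0.0004
xang -9.703282927928239 z [ 0.013 -0.021 -1.   ] pos [ 0.4191 -0.1644  0.0086] F [-0.1 -2.8  0.5] w 0.0004 t 6.9
tool shift mm [ -0.2 -12.5  -2.6] units [-0.    -0.025 -0.005]
clock: 7.07
position: [0.4211, -0.1538, 0.0087]
eef_rot: [0.996, -0.084, 0.007, 0.01]
contact_force: [-0.1, -3.3, 1.0]
grip_width: 0.0003
[ 0.4209 -0.1527  0.0086] [-0.2 -1.1 -0.1]
```

View pics/w7.png

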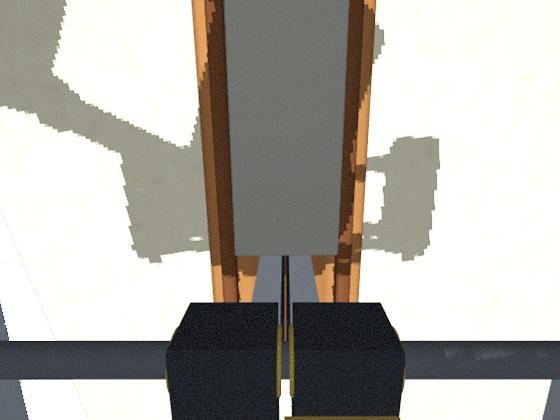

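```bash
python3 -m creep '[{"x":0,"y":-0.006,"z":0,"yaw":0},{"x":0,"y":-0.004,"z":0,"yaw":0}]';python3 -m creep '[{"x":0,"y":-0.006,"z":0,"yaw":0},{"x":0,"y":-0.006,"z":0,"yaw":0}]'
```

```text
clock: 7.28
position: [0.4227, -0.1527, 0.009]
eef_rot: [0.997, -0.081, 0.008, 0.015]
contact_force: [-4.2, -10.8, -1.8]
grip_width: 0.0007
clock: 7.45
position: [0.4229, -0.1531, 0.009]
eef_rot: [0.997, -0.077, 0.008, 0.021]
contact_force: [-4.7, -13.1, -1.1]
grip_width: 0.0004
```

Position stalled at 11–13 N, so the stone looks to be home. I'll back off and check.

```bash
python3 -m creep '[{"x":0,"y":0.02,"z":0,"yaw":0},{"x":0,"y":0.02,"z":0,"yaw":0},{"x":0,"y":0,"z":-0.07,"yaw":0},{"x":0,"y":0,"z":-0.07,"yaw":0},{"x":0,"y":0,"z":-0.07,"yaw":0},{"x":-0.02,"y":0,"z":-0.07,"yaw":0},{"x":-0.05,"y":0,"z":-0.06,"yaw":0},{"x":-0.05,"y":0,"z":0,"yaw":0},{"x":-0.05,"y":0,"z":0,"yaw":0}]';python3 s.py; python3 - <<'E'
from station import r
from h import *
import cv2
p,d=r.camera("top");cv2.imwrite("pics/t8.png",np.clip(1.5*cv2.resize(p[190:260,190:370],None,fx=4.4,fy=4.4,interpolation=2)[...,::-1],0,255).astype('uint8'))
c=r.camera_params("wrist");p,d=r.camera("wrist");cv2.imwrite("pics/w8.png",p[...,::-1]);np.save("w8.npy",d);np.savez("w8c.npz",**c)
E
```

```text
clock: 8.2
position: [0.3339, -0.1519, 0.1841]
eef_rot: [0.997, -0.078, 0.005, 0.014]
contact_force: [-0.1, 0.1, -0.2]
grip_width: 0.0006
xang -8.995928416830333 z [ 0.007 -0.028 -1.   ] pos [ 0.3339 -0.1519  0.1841] F [-0.1  0.1 -0.2] w 0.0006 t 8.2
```

View pics/t8.png

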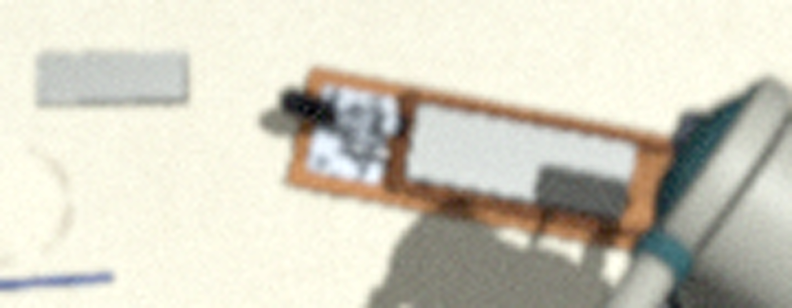

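View pics/w8.png

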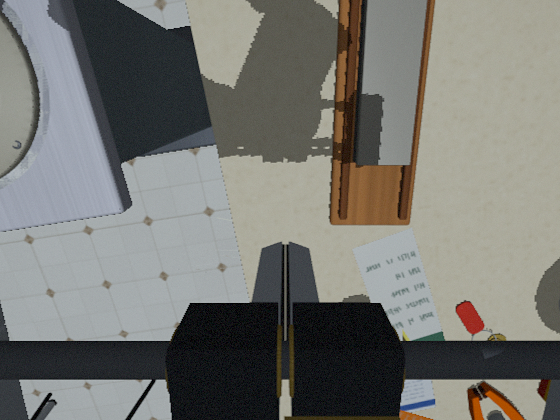

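The top view shows the stone's far end flush with the dark stop at crop (405,140). I'll check that numerically, then move round to the lever.

```bash
python3 - <<'E'
from h import *
c=dict(np.load("w8c.npz"))
k=lambda a,b,z:ray(c,a,b,z)
A,B=k(331,224,.014),k(409,224,.014);S,T=k(358,165,.039),k(411,165,.039)
t=np.radians(9.55);y=np.array([np.sin(t),np.cos(t),0])
print((A+B)/2,(S+T)/2,"near end own y (want -80):",((S+T)/2-(A+B)/2)@y*1e3-150,((S+T)/2-np.array([.4113,-.2104,0]))@y*1e3-150)
E
python3 s.py 0.469 0.135 0.184
```

```text
[ 0.41153867 -0.20942971  0.014     ] [ 0.42529401 -0.14262866  0.039     ] near end own y (want -80): -81.84260387050102 -80.84616908474322
xang -9.103216123855038 z [ 0.004 -0.026 -1.   ] pos [ 0.331  -0.1506  0.1833] F [ 1.  -0.3  0.6] w 0.0007 t 8.3
tool shift mm [  91.1 -303.7   -7.7] units [ 0.182 -0.607 -0.015]
```

```bash
python3 -m creep '[{"x":0,"y":-0.06,"z":0,"yaw":0},{"x":0,"y":-0.06,"z":0,"yaw":0},{"x":0,"y":-0.06,"z":0,"yaw":0},{"x":0,"y":0,"z":0,"yaw":0}]';python3 s.py 0.469 0.135 0.184; python3 - <<'E'
from station import r
from h import *
import cv2
c=r.camera_params("wrist");p,d=r.camera("wrist");cv2.imwrite("pics/w9.png",np.clip(p[...,::-1]*1.3,0,255));np.save("w9.npy",d);np.savez("w9c.npz",**c)
E
```

```text
clock: 8.63
position: [0.3476, -0.0599, 0.1806]
eef_rot: [0.996, -0.085, 0.005, 0.011]
contact_force: [-0.3, -0.3, 0.5]
grip_width: 0.0004
xang -9.79534337290297 z [ 0.008 -0.022 -1.   ] pos [ 0.3476 -0.0599  0.1806] F [-0.3 -0.3  0.5] w 0.0004 t 8.6333
tool shift mm [  86.6 -212.6   -6.7] units [ 0.173 -0.425 -0.013][ WARN:0@1.433] global loadsave.cpp:1063 imwrite_ Unsupported depth image for selected encoder is fallbacked to CV_8U.
```

View pics/w9.png

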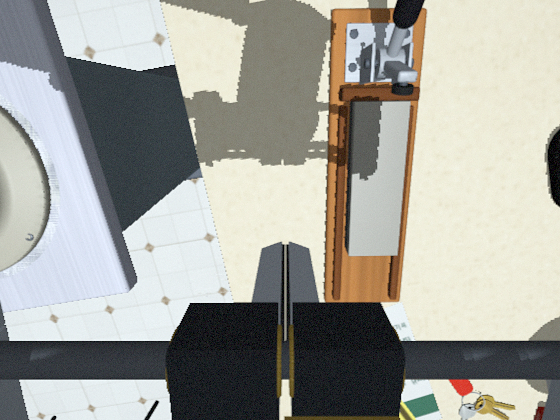

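The wrist view shows no gap between the stone's far edge (row 100) and the stop (rows 88–100), and the lever handle leaning away at (408,10). I'll continue to the far side of the lever.

```bash
python3 -m creep '[{"x":0,"y":-0.06,"z":-0.005,"yaw":0},{"x":0,"y":-0.06,"z":-0.005,"yaw":0},{"x":0,"y":-0.06,"z":-0.005,"yaw":0},{"x":0,"y":-0.06,"z":-0.005,"yaw":0},{"x":0,"y":-0.06,"z":-0.005,"yaw":0},{"x":0,"y":-0.06,"z":-0.005,"yaw":0},{"x":0,"y":-0.06,"z":-0.005,"yaw":0},{"x":0,"y":-0.03,"z":0,"yaw":0},{"x":0,"y":0,"z":0,"yaw":0}]';python3 s.py 0.469 0.14 0.12; python3 - <<'E'
from station import r
from h import *
import cv2
c=r.camera_params("top");p,d=r.camera("top");cv2.imwrite("pics/t10.png",np.clip(1.3*cv2.resize(p[190:260,190:370],None,fx=4.4,fy=4.4,interpolation=2)[...,::-1],0,255).astype('uint8'))
for v in range(206,226):
  for u in range(250,285):
    if d[v,u]>0:
      q=w(c,u,v,d[v,u])
      if .07<q[2]<.16:print(u,v,q.round(3))
E
```

```text
clock: 9.43
position: [0.3969, 0.1625, 0.19]
eef_rot: [0.996, -0.092, 0.004, 0.012]
contact_force: [-0.0, 0.0, -0.4]
grip_width: 0.0003
xang -10.605226535541277 z [ 0.005 -0.024 -1.   ] pos [0.3969 0.1625 0.19  ] F [-0.   0.  -0.4] w 0.0003 t 9.4333
tool shift mm [74.3  7.3 70.9] units [0.149 0.015 0.142]
255 209 [0.469 0.088 0.121]
256 209 [0.469 0.086 0.118]
254 210 [0.466 0.091 0.119]
255 210 [0.466 0.088 0.119]
256 210 [0.465 0.085 0.125]
257 210 [0.466 0.083 0.122]
258 210 [0.468 0.08  0.113]
259 210 [0.468 0.077 0.113]
253 211 [0.464 0.094 0.115]
254 211 [0.463 0.091 0.122]
255 211 [0.463 0.088 0.121]
256 211 [0.463 0.085 0.121]
257 211 [0.464 0.083 0.118]
258 211 [0.463 0.08  0.12 ]
259 211 [0.465 0.077 0.112]
260 211 [0.465 0.074 0.114]
261 211 [0.466 0.072 0.105]
262 211 [0.468 0.069 0.098]
253 212 [0.461 0.094 0.116]
254 212 [0.461 0.091 0.119]
255 212 [0.46  0.088 0.12 ]
256 212 [0.46  0.085 0.125]
257 212 [0.46  0.083 0.121]
258 212 [0.461 0.08  0.119]
259 212 [0.461 0.077 0.121]
260 212 [0.462 0.074 0.111]
261 212 [0.463 0.072 0.109]
262 212 [0.464 0.069 0.103]
263 212 [
[... 2622 characters left out ...]

274 218 [0.451 0.034 0.079]
275 218 [0.45  0.031 0.086]
276 218 [0.449 0.029 0.096]
277 218 [0.448 0.026 0.104]
278 218 [0.447 0.023 0.11 ]
279 218 [0.448 0.02  0.107]
280 218 [0.449 0.017 0.098]
281 218 [0.449 0.014 0.101]
282 218 [0.449 0.012 0.102]
270 219 [0.449 0.046 0.071]
274 219 [0.449 0.034 0.079]
275 219 [0.447 0.031 0.088]
276 219 [0.447 0.028 0.093]
277 219 [0.445 0.026 0.103]
278 219 [0.446 0.023 0.098]
279 219 [0.446 0.02  0.099]
280 219 [0.445 0.017 0.103]
281 219 [0.445 0.014 0.106]
282 219 [0.446 0.011 0.099]
274 220 [0.446 0.034 0.073]
275 220 [0.446 0.031 0.079]
276 220 [0.445 0.028 0.087]
277 220 [0.445 0.025 0.083]
280 220 [0.443 0.017 0.102]
281 220 [0.444 0.014 0.097]
```

View pics/t10.png

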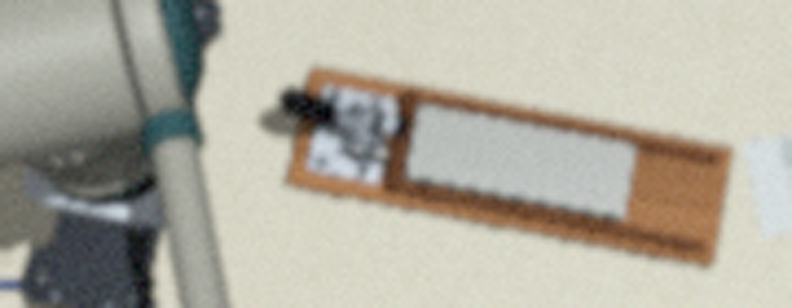

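Lever end measured at about (0.461,0.092,0.119), matching the model to 2 mm. The top view also shows the stone flush with the stop. I'll move over in x, then descend beyond the handle.

```bash
python3 -m creep '[{"x":0.05,"y":0,"z":0,"yaw":-0.004},{"x":0.05,"y":0,"z":0,"yaw":-0.003},{"x":0.045,"y":-0.01,"z":0,"yaw":0},{"x":0,"y":-0.01,"z":0.06,"yaw":0},{"x":0,"y":0,"z":0.06,"yaw":0},{"x":0,"y":0,"z":0.06,"yaw":0},{"x":0,"y":0,"z":0.03,"yaw":0},{"x":0,"y":0,"z":0,"yaw":0}]';python3 s.py 0.465 0.11 0.080;python3 tip.py w11|tail -9
```

```text
clock: 10.15
position: [0.4776, 0.1406, 0.0806]
eef_rot: [0.996, -0.087, 0.004, 0.015]
contact_force: [0.5, 0.4, 0.3]
grip_width: 0.0007
xang -9.926439165810502 z [ 0.005 -0.03  -1.   ] pos [0.4776 0.1406 0.0806] F [0.5 0.4 0.3] w 0.0007 t 10.15
tool shift mm [-7.1 32.3  1.4] units [-0.014  0.065  0.003]
240 [[0.465, 0.115, 0.0002], [0.4818, 0.1124, 0.0014]]
242 [[0.4647, 0.1137, 0.0012], [0.4815, 0.1108, 0.0015]]
244 [[0.4734, 0.1517, 0.0966], [0.4843, 0.1497, 0.0964]]
246 [[0.4734, 0.1514, 0.0986], [0.4842, 0.1498, 0.0992]]
248 [[0.4736, 0.1521, 0.1027], [0.4841, 0.1501, 0.1024]]
250 [[0.4736, 0.1517, 0.1044], [0.484, 0.1497, 0.1039]]
252 [[0.4738, 0.1523, 0.1081], [0.4839, 0.1498, 0.1067]]
254 [[0.4736, 0.1516, 0.1089], [0.4839, 0.1505, 0.1105]]
[0.478  0.1407 0.0816] [-0.6 -0.1 -0.4]
```

View pics/w11.png

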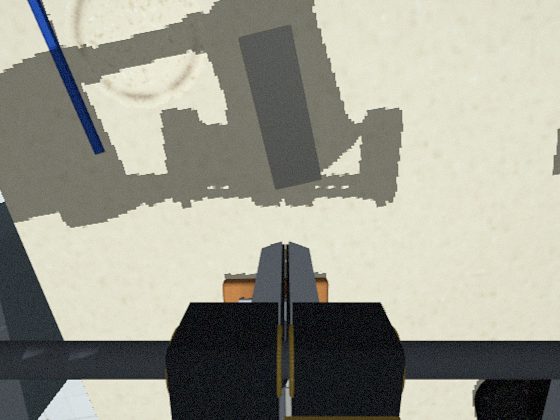

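The tip is at z≈0.095, beyond the handle, and about 7 mm off the centreline. I'll correct that and push the handle toward -y.

```bash
python3 -m creep '[{"x":-0.014,"y":0.02,"z":0,"yaw":0},{"x":0,"y":0.02,"z":0,"yaw":0},{"x":0,"y":0.02,"z":0,"yaw":0},{"x":0,"y":0.016,"z":0,"yaw":0},{"x":0,"y":0.016,"z":0,"yaw":0}]';python3 s.py 0.455 0.045 0.080
```

```text
clock: 10.62
position: [0.4671, 0.0953, 0.0888]
eef_rot: [0.996, -0.089, 0.01, 0.01]
contact_force: [3.3, 10.9, 6.7]
grip_width: 0.0005
xang -10.225957249579912 z [ 0.019 -0.021 -1.   ] pos [0.4671 0.0953 0.0888] F [ 3.3 10.9  6.7] w 0.0005 t 10.6167
tool shift mm [-3.2 51.5  9.6] units [-0.006  0.103  0.019]
```

```bash
python3 -m creep '[{"x":0,"y":0.02,"z":0.004,"yaw":0},{"x":-0.002,"y":0.02,"z":0.004,"yaw":0},{"x":0,"y":0.02,"z":0.004,"yaw":0}]';python3 s.py 0.455 0.045 0.080; python3 - <<'E'
from station import r
import cv2,numpy as np
p,d=r.camera("scene");cv2.imwrite("pics/s12.png",cv2.resize(p[150:270,220:400],None,fx=4.4,fy=4.4,interpolation=2)[...,::-1])
E
```

```text
clock: 10.87
position: [0.4688, 0.0695, 0.0907]
eef_rot: [0.996, -0.092, 0.021, 0.002]
contact_force: [0.6, 3.6, 2.2]
grip_width: 0.0007
xang -10.559190102623628 z [ 0.041 -0.007 -0.999] pos [0.4688 0.0695 0.0907] F [0.6 3.6 2.2] w 0.0007 t 10.8667
tool shift mm [-9.5 26.6 10.3] units [-0.019  0.053  0.021]
```

View pics/s12.png

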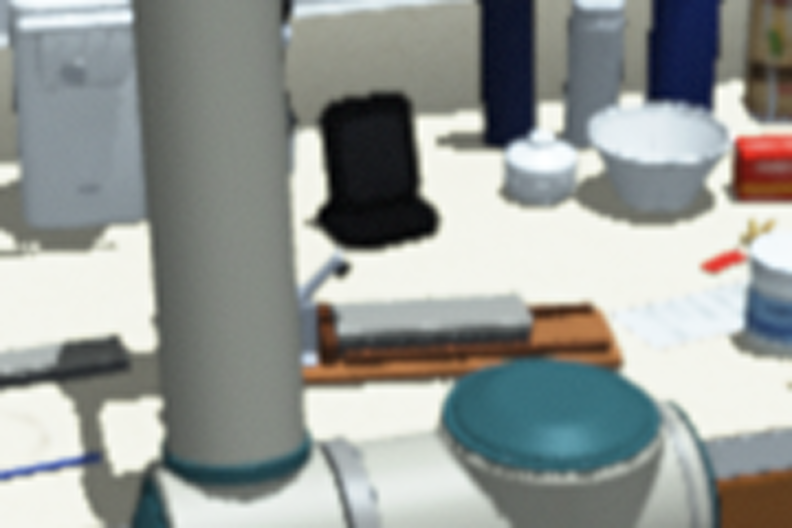

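The clamp toe at crop (335,268) is still up and the lever is partway over. The tool has drifted about 10 mm in +x, so I'll correct and carry on.

```bash
python3 -m creep '[{"x":-0.016,"y":0.012,"z":0.006,"yaw":0},{"x":-0.01,"y":0.02,"z":0.005,"yaw":0},{"x":-0.005,"y":0.02,"z":0.004,"yaw":0}]';python3 s.py 0.45 0.02 0.080; python3 - <<'E'
from station import r
import cv2,numpy as np
p,d=r.camera("scene");cv2.imwrite("pics/s13.png",cv2.resize(p[150:270,220:400],None,fx=4.4,fy=4.4,interpolation=2)[...,::-1])
E
```

```text
clock: 11.17
position: [0.4494, 0.0426, 0.0837]
eef_rot: [0.996, -0.092, 0.023, 0.003]
contact_force: [0.5, -0.7, -0.2]
grip_width: 0.0004
xang -10.503457238545343 z [ 0.046 -0.01  -0.999] pos [0.4494 0.0426 0.0837] F [ 0.5 -0.7 -0.2] w 0.0004 t 11.1667
tool shift mm [ 4.5 22.1  3.9] units [0.009 0.044 0.008]
```

View pics/s13.png

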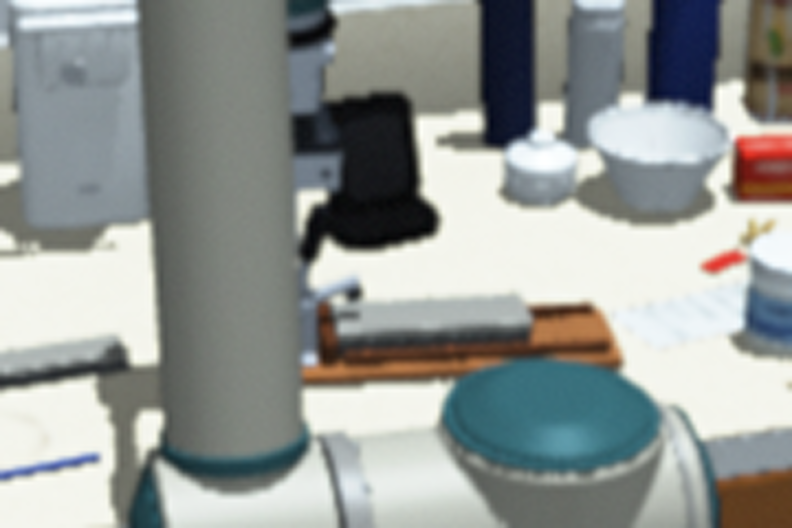

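The handle is past upright at crop (315,230), the toe is coming down and force is zero, so it looks to be snapping over. I'll wait, then look.

```bash
python3 -m creep '[{"x":0,"y":0,"z":0,"yaw":0},{"x":0,"y":0,"z":0,"yaw":0},{"x":0,"y":0,"z":0,"yaw":0},{"x":0,"y":0,"z":0,"yaw":0}]';python3 -m creep '[{"x":0,"y":-0.05,"z":-0.01,"yaw":0},{"x":0,"y":-0.06,"z":-0.03,"yaw":0},{"x":0,"y":-0.04,"z":-0.06,"yaw":0},{"x":-0.04,"y":0,"z":-0.06,"yaw":0},{"x":-0.06,"y":0,"z":-0.03,"yaw":0},{"x":-0.06,"y":0,"z":0,"yaw":0},{"x":-0.06,"y":0,"z":0,"yaw":0},{"x":0,"y":0,"z":0,"yaw":0}]';python3 s.py; python3 - <<'E'
from station import r
from h import *
import cv2
p,d=r.camera("scene");cv2.imwrite("pics/s14.png",cv2.resize(p[150:270,220:400],None,fx=4.4,fy=4.4,interpolation=2)[...,::-1])
p,d=r.camera("top");cv2.imwrite("pics/t14.png",np.clip(1.3*cv2.resize(p[190:260,190:370],None,fx=4.4,fy=4.4,interpolation=2)[...,::-1],0,255).astype('uint8'))
E
```

```text
clock: 11.55
position: [0.4441, 0.039, 0.0814]
eef_rot: [0.996, -0.092, 0.019, 0.005]
contact_force: [0.8, 0.2, 0.2]
grip_width: 0.0002
clock: 12.22
position: [0.3461, 0.1404, 0.1749]
eef_rot: [0.996, -0.092, 0.018, 0.005]
contact_force: [-0.2, 0.0, -0.7]
grip_width: 0.0005
xang -10.55411784077856 z [ 0.034 -0.013 -0.999] pos [0.3461 0.1404 0.1749] F [-0.2  0.  -0.7] w 0.0005 t 12.2167
```

View pics/s14.png

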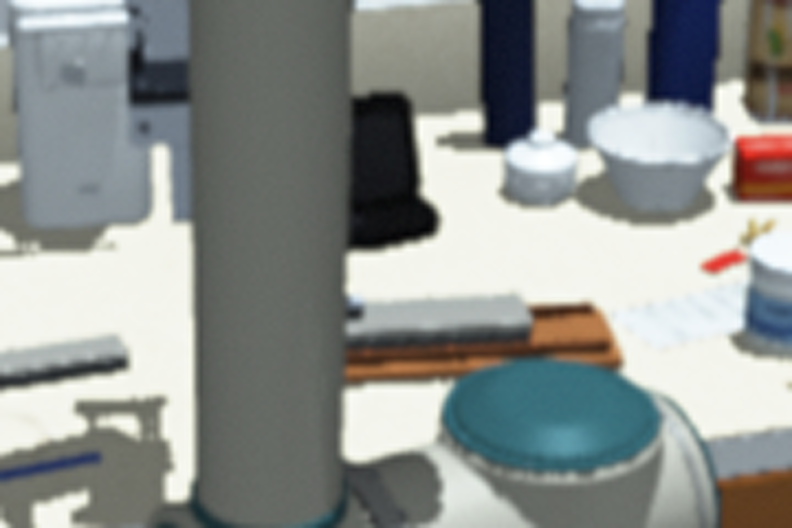

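View pics/t14.png

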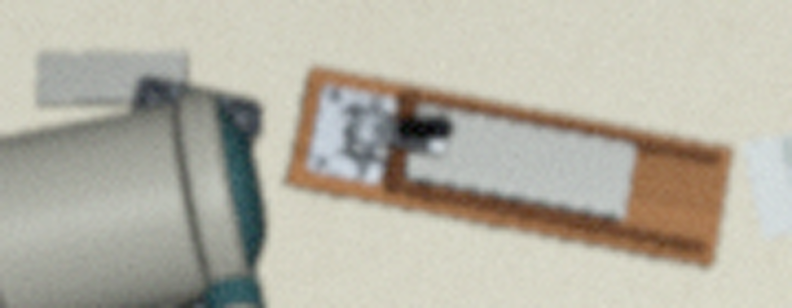

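The handle now leans over the stone in the top view at crop (425,130). I'll clear the arm for a final check on the lever angle, foot, stone and bystanders.

```bash
python3 -m creep '[{"x":-0.02,"y":-0.06,"z":0,"yaw":0},{"x":-0.02,"y":-0.07,"z":0,"yaw":0},{"x":-0.02,"y":-0.07,"z":0,"yaw":0},{"x":-0.02,"y":-0.07,"z":0,"yaw":0},{"x":-0.02,"y":-0.07,"z":0,"yaw":0},{"x":0,"y":-0.06,"z":0,"yaw":0},{"x":0,"y":0,"z":0,"yaw":0}]'; python3 - <<'E'
from station import r
from h import *
import cv2
p,d=r.camera("scene");cv2.imwrite("pics/s15.png",cv2.resize(p[150:270,220:400],None,fx=4.4,fy=4.4,interpolation=2)[...,::-1])
c=r.camera_params("top");p,d=r.camera("top");cv2.imwrite("pics/t15.png",p[...,::-1])
t=np.radians(9.55);Y=np.array([np.sin(t),np.cos(t)]);X=np.array([np.cos(t),-np.sin(t)]);O=np.array([.4113,-.2104])
L=[]
for v in range(200,245):
  for u in range(245,360):
    if d[v,u]>0:
      q=w(c,u,v,d[v,u]);e=q[:2]-O
      if .065<q[2]<.16:L.append(((e@Y)*1e3-150,e@X*1e3,q[2]*1e3))
L=np.array(L);
for a in range(30,130,6):
  m=(abs(L[:,0]-a)<3)
  if m.any():print(a,m.sum(),L[m][:,1].mean().round(1),np.percentile(L[m][:,2],90).round(1))
old=cv2.imread("pics/top0.png").astype(int);df=np.abs(old-p[...,::-1].astype(int)).sum(2);cv2.imwrite("pics/df.png",np.clip(df,0,255).astype('uint8'))
E
```

```text
clock: 12.9
position: [0.3515, 0.3559, 0.1708]
eef_rot: [0.995, -0.098, 0.025, 0.004]
contact_force: [0.5, -0.2, -0.5]
grip_width: 0.0004
48 8 -0.9 126.1
54 14 -0.8 126.9
60 14 -1.3 124.7
66 13 -1.3 116.6
72 12 -1.4 110.0
78 12 -0.3 101.0
84 9 0.2 86.2
90 8 -0.1 77.6
96 6 -1.4 69.2
102 8 -0.6 69.0
108 2 -3.9 66.5
```

View pics/s15.png

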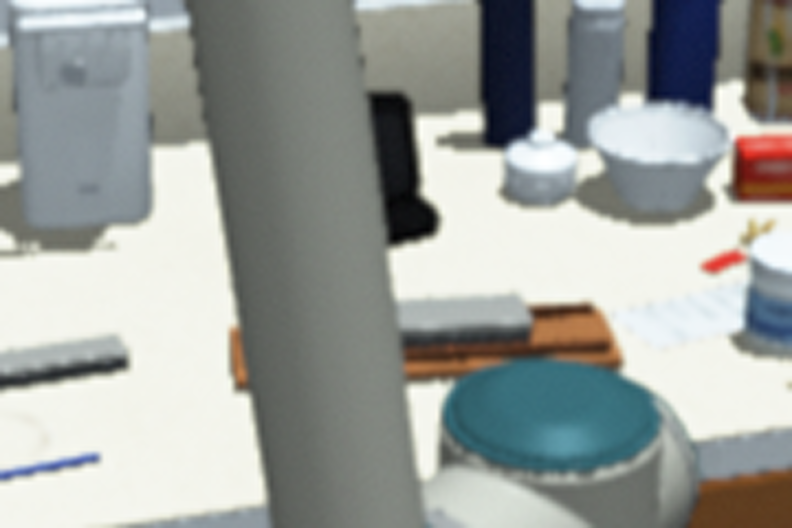

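View pics/t15.png

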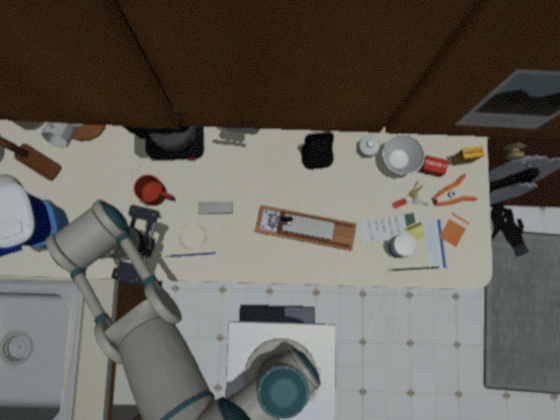

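View pics/df.png

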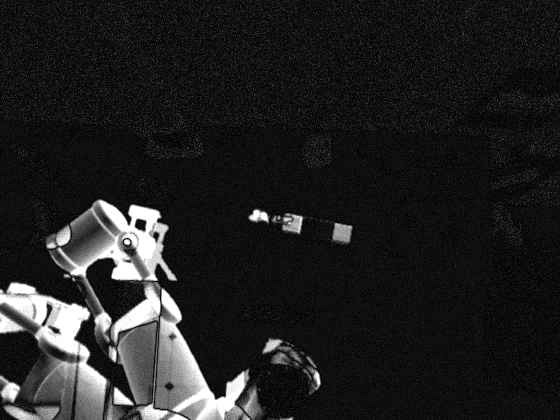

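```bash
python3 - <<'E'
import cv2,numpy as np
p=cv2.imread("pics/t15.png")
cv2.imwrite("pics/t15c.png",np.clip(1.4*cv2.resize(p[195:260,245:365],None,fx=6.5,fy=6.5,interpolation=2),0,255).astype('uint8'))
E
```

```text
(no output)
```

View pics/t15c.png

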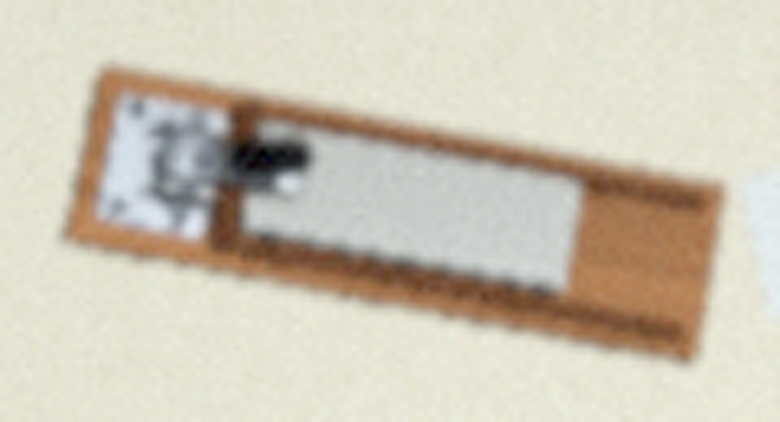

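The stone's end sits flush against the stop at crop (245,190), with the lever lying over it at (275,160). The arm is clear, so I'll hand in.

```bash
python3 - <<'E'
from station import r
print(r.close_job(),r.observe()["clock"])
E
```

```text
the job is handed in; nothing more can be done
the job is handed in; nothing more can be done
```

The stone is against the stop and the clamp lever has snapped over onto it. I handed the job in at about 13 s on the clock, with the arm touching nothing.

- **Stone:** I pushed it about 53 mm along the channel until it stalled at 11–13 N. The wrist and top views show no gap at the stop. Its near end measured about 81–82 mm from the holder's centre, where 80 mm is expected, so it is home to within the camera's 2 mm accuracy.
- **Lever:** I pushed the handle past upright and it snapped over by itself. The handle end then measured about 45–48 mm along the holder with its top about 127 mm high, which fits the clamped position.
- **Other things:** comparing the top view before and after shows only the stone, lever and arm changed. The strainer was partly hidden under the raised arm in that last view.

**What failed or disagreed:**
- **First push:** it missed, because the fingers passed just above the stone. The camera showed the closed fingertips about 14 mm behind the TCP, although `r.tip_reach` says 14 mm ahead. I used the camera's value from then on.
- **Clamp foot:** I could not see it directly in the last pictures. I also could not tell 1.31 rad from 1.40 rad, so its contact is inferred from the stone being home and the lever being over.

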